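# Shelve a specimen pot and press its ticket holder home behind the rack's sprung lip

### The arm

A 6-joint arm with a two-finger parallel gripper is mounted at the origin on the work surface. World frame = base frame: x ahead of the robot, y to its left, z up, the work surface at z = 0. Lengths are in mm, angles in rad, forces in N, time in s.
With the tool pointing down it reaches from about 325 to 775 mm from the base axis. Payload 5.5 kg.
Tool frame: the origin (TCP) lies on the mounting face of the last link; the fingertips stand 182 mm ahead of it and the grasp point (between the pads) lies 163 mm ahead of it; z points along the fingers, y is the line along which they close (so a half turn about z gives the same grasp; the last joint's range is limited). The gripper opens to 88 mm and grips with 3 to 60 N. Pads are 20 mm wide; open, the fingers measure 115 mm over their backs; the gripper's body (75 mm by 178 mm) begins 61 mm behind the grasp point.
Start: joints at [-1.194, 0.091, 1.231, -0, 1.82, -0.057], TCP at [252.195, -544.441, 404.631] pointing down, gripper open.
Joint ranges: [-2.87, 2.87], [-0.86, 2.18], [0.17, 2.46], [-1.51, 4.65], [0.06, 2.69], [-2.65, 2.65]. Speed limits (rad/s): [2.57, 2.57, 3.01, 3.14, 3.14, 3.14].

### API

Orientations are given as a unit quaternion [w, x, y, z].
In Python, from rig import get_state, vision, env gives the robot as it stands.
- The arm moves only by the shell command python3 -m pendant 'ROWS'. ROWS is JSON, a list of rows, each an object of numbers: "dx", "dy", "dz": the shift along the tool's x, y, z in mm; "rx", "ry", "rz": the turn, a rotation vector about the tool's x, y, z in degrees; "hand": the opening, from -1 (shut) to 1 (fully open). A call has 1 to 5 rows; each row shifts and turns the commanded pose from where the row before left it, along the tool's axes as they then stand; what a row does not reach is not made up. A row lasts 1/12 s, in which the tool goes at most 41.7 mm and 7.16 degrees, less where a joint would pass 70% of its speed; a pose out of reach is approached as far as the arm can. A call with a gripper value outside its range is refused whole. The fingers move at their own pace and stop on an object; the grip force is fixed at half the most. Time passes only in rows, so rows that do not move let the fingers close. It gives the time, the measured TCP pose, the force, the opening and the grip force at its end, in the units of the state.
- get_state(): the state, without advancing time (a new reading comes with each control period).
- vision.grab_frame(name): name is "scene" or "top"; returns (picture, depth): 420x560x3 uint8, blue, green, red; 420x560 float32, mm along the optical axis (not along the pixel's ray), 0 where there is no reading.
- vision.camera_model(name): a dict with "intrinsics" (3x3 intrinsics, pixels), "k1" (the pictures are not rectified: a ray, as slopes to the right and down, at radius r is drawn at 1 + k1 r^2 times it, then the intrinsics apply), "R" (3x3) and "t" (3): a world point X has camera coordinates R X + t. Camera axes: x right, y down, z forward; pixel columns grow to the right and rows downward; lengths in mm; the calibration is good to about 2 mm. A picture is of the moment at which its call begins. camera_model takes no time and is no camera call.
- env.sign_off(): hands the job in; it is judged then, once.
The state is a dict: "time": time; "joints": joint angles; "joint_velocities": joint speeds; "tau": joint torques, N m; "tcp_pos": TCP position; "tcp_rot": TCP orientation; "force": force on the tool from outside, world axes, zero at the start; "torque": the same for the moment, N m; "opening": finger opening in mm; "grip_force": force on a finger pad.
Only numpy, scipy, OpenCV 4.12 (cv2) and the standard library are available. Lean on these libraries where they do the work, as an engineer would, in place of code of your own. Each camera call takes 0.05 s, during which the arm holds its last target. There are 200 camera calls.

### The job

Stand the blue-lidded specimen pot upright on the empty blue mat of the white specimen rack and let go of it. Then take the blue ticket holder out of the grooved wooden stand and push it straight down behind the sprung grey lip on the front edge of the rack, centred in front of that pot and parallel to the edge, until its foot is fully home on the channel floor. Finish while still gripping it and pressing it firmly down there (a colleague will then do up the lip's locking screws), and leave the other pots, tickets and bench things as they stand.

Things in the scene. Friction and masses are not known exactly. Their poses are not given: they have to be found in the camera images.
- pot_blue: specimen pot to be shelved: white, 45 mm across and 61 mm tall, its top 14 mm a solid blue lid 49 mm across; 90 g. Starts upright on the bench. Origin at the centre of its underside, z up.
- bay_blue: the rack's empty bay, any of its three: a fixed blue round mat, 56 mm across, 2 mm thick, on the board. Origin at the centre of its underside, 55 mm above the bench. Axes as the rack's: -x points to the rack's front edge, 55 mm from the mat's centre; y runs along that edge.
- ticket_blue: ticket holder to fit, upright: white card frame 60 mm wide (y), 9 mm thick (x), with a blue band on both faces and a blue top bar (61 x 10 mm), on a clear foot 54 mm wide, 5 mm thick, 22 mm tall. 72 mm tall overall, 60 g; both faces alike. Origin at the centre of the foot's lower edge, z up; frame spans z = 22 to 72 mm. It starts with the foot in the stand's groove, 10 mm above the bench.
- rack: fixed white specimen rack: board 110 mm deep (x), 264 mm wide (y), 18 mm thick, top face 55 mm above the bench, three bays 85 mm apart, each with a coloured mat. Origin at bench level under the board's centre; -x is its front. A label channel runs along the whole front edge, before the board's vertical front face (x = -55 mm); the face's top edge is rounded by 3 mm.
- channel: aluminium floor strip of the rack's label channel, fixed: 9 mm (x) by 264 mm (y), 7 mm of it inside the lip. Origin at mid-length on its upper face, 35 mm above the bench and 61 mm before the rack's centre; axes as the rack's. The board's front face is at x = +6 mm; a seated foot has its mid-plane at about x = +2.5 to +3.5 mm, and the frame's shoulder is then 2 mm above the board.
- stand: fixed grooved wooden stand, 48 mm (x) by 235 mm (y), 26 mm tall, with one groove along its length (y), 6.5 mm wide and 16 mm deep, in which the blue and two spare ticket holders stand end to end, 75 mm apart, in any order. Origin at the centre of its underside.
- pot_red: same kind of pot with a red lid, standing on its red mat in the rack; leave alone. Origin at the centre of its underside.
- pot_yellow: same kind of pot with a yellow lid, standing on its yellow mat in the rack; leave alone. Origin at the centre of its underside. Fixed red and yellow ticket holders, shaped like the blue one, already stand in the channel before these two pots.
- ticket_green: spare green ticket holder, same shape as the blue one, in the stand; leave alone. Origin as the blue one's.
- ticket_grey: spare grey ticket holder, same shape, in the stand; leave alone. Origin as the blue one's.
- dropper: amber dropper bottle, 36 mm across, 85 mm tall, beyond the rack; leave alone. Origin under its centre.
- petri: stack of three clear dishes, 92 mm across, 43 mm tall; leave alone. Origin under its centre.
- slidebox: dark blue slide box, 95 x 190 x 30 mm; leave alone. Origin under its centre.
- counter: steel tally counter, 42 x 50 x 36 mm; leave alone. Origin under its centre.
- beaker: glass beaker, 68 mm across, 85 mm tall; leave alone. Origin under its centre.
- lip1: sprung grey plastic lip before the rack's middle bay; a like one stands before each bay, each 82 mm wide. Its inward bead, 12 mm above the channel floor, leaves 3.8 mm to the board at rest; above the bead it flares at 25 degrees to a mouth 8.5 mm wide, 22 mm above the floor. A foot pushed in is felt as a bump of 4 to 10 N at the bead, then a drag of 1 to 7 N, then the hard floor. Origin: hinge.
Mind the look-alikes: they are no part of the job. Leave any pink or turquoise look-alike of the pot_blue alone.

How it is judged:
By the outcome, as a careful person would: the job done as asked, in the order asked, and still so for the second after the job is handed in, while the arm keeps its last pose, push and grip.
It also fails if it takes over 56 s, if anything falls off the work surface, if the arm or the gripper's body presses on something with over 40 N, if the wrist force passes 120 N, or if a joint passes its speed limit or range.

## Working session

There is one attempt and no reset: what is moved stays moved. The work goes in short steps, Python scripts to look and compute and a shell command to move; the robot and the scene stay as the last step left them, time stands still between calls to the robot, and variables do not carry over. Pictures are saved under pics/ and viewed, at most 10 in all, crops included, and the job is handed in when it is done.

```bash
mkdir -p pics; ls; python3 - <<'E'
from rig import get_state, vision
import cv2,numpy as np
for n in("scene","top"):
    p,d=vision.grab_frame(n); cv2.imwrite(f"pics/{n}0.png",p); np.save(f"pics/{n}0.npy",d)
    print(n,vision.camera_model(n))
print(get_state())
E
```

```text
pics
scene {'intrinsics': array([[498.56271456,   0.        , 286.02992491],
       [  0.        , 498.56271456, 215.72698046],
       [  0.        ,   0.        ,   1.        ]]), 'k1': -0.0033588505619955742, 'R': array([[ 0.52628547,  0.8502377 , -0.01092998],
       [ 0.44125502, -0.28407356, -0.85123218],
       [-0.7268546 ,  0.44316822, -0.52467544]]), 't': array([-292.9940394 , -170.02859569, 2010.0774669 ])}
top {'intrinsics': array([[465.07608249,   0.        , 270.19682028],
       [  0.        , 465.07608249, 206.93260311],
       [  0.        ,   0.        ,   1.        ]]), 'k1': -0.03138354020579161, 'R': array([[-0.01430785, -0.99964825, -0.02233083],
       [-0.98357256,  0.01808989, -0.17960449],
       [ 0.17994527,  0.01939424, -0.98348542]]), 't': array([  40.01963488,  558.03729294, 1172.37102864])}
{'time': 0.1, 'joints': array([-1.19370942e+00,  9.17549741e-02,  1.23172089e+00,  3.83427720e-06,
        1.81981414e+00, -5.66861604e-02]), 'joint_velocities': array([ 0.0008525 , -0.00068762, -0.00179993,  0.00044826, -0.00084386,
       -0.00070557]), 'tau': array([ 2.87865223e-03, -4.47857738e+01, -4.07569385e+01,  7.01855030e-02,
        2.84143776e-02, -1.21464186e-04]), 'tcp_pos': array([ 252.20251247, -544.47320825,  403.66199118]), 'tcp_rot': array([-8.38105249e-04,  9.76571715e-01,  2.15190531e-01, -1.33542778e-04]), 'force': array([ 0.42038762,  0.51642192, -0.55045436]), 'torque': array([ 0.00280146,  0.00801956, -0.05387602]), 'grip_force': 0.0, 'opening': 87.40271034457443}
```

View pics/scene0.png

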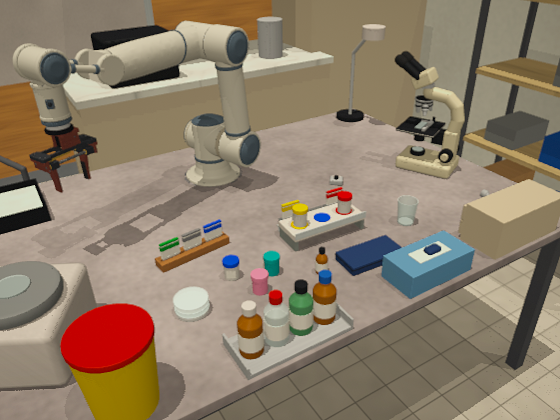

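View pics/top0.png

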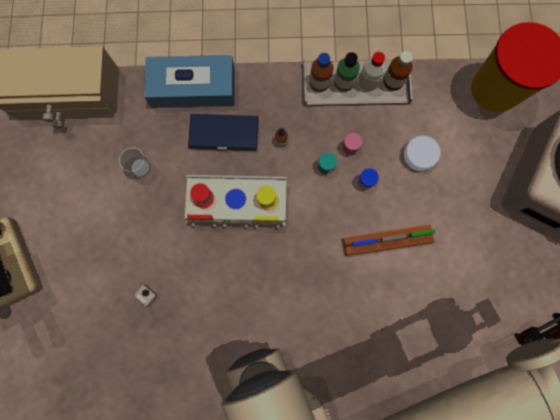

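The top view shows the blue-lidded pot at (369,178), with look-alikes in turquoise (327,162) and pink (353,142). The blue mat is at (236,199). The blue ticket is at the left end of the stand at (365,242), with grey at (396,238) and green at (424,233). I'll confirm in enlarged crops and measure from there.

```bash
cat > h.py <<'E'
from rig import get_state, vision
import cv2,numpy as np
def ray(n,u,v):
    m=vision.camera_model(n);K=m["intrinsics"]
    x=np.array([(u-K[0,2])/K[0,0],(v-K[1,2])/K[1,1]]);s=x.copy()
    for _ in range(9): s=x/(1+m["k1"]*(s@s))
    return -m["R"].T@m["t"], m["R"].T@np.array([*s,1])
def plane(n,u,v,z):
    c,r=ray(n,u,v); return c+r*(z-c[2])/r[2]
def depthpt(n,u,v,d):
    c,r=ray(n,u,v); return c+r*d
def proj(n,X):
    m=vision.camera_model(n);K=m["intrinsics"];p=m["R"]@np.asarray(X,float)+m["t"];s=p[:2]/p[2]
    return K[:2,:2]@(s*(1+m["k1"]*(s@s)))+K[:2,2]
def crop(p,u0,v0,w,h,f,name):
    cv2.imwrite(name,cv2.resize(p[v0:v0+h,u0:u0+w],None,fx=f,fy=f,interpolation=cv2.INTER_CUBIC))
def blobs(n,p,d,x0,y0,x1,y1,col,area=8):
    hsv=cv2.cvtColor(p,cv2.COLOR_BGR2HSV);H,S,V=cv2.split(hsv)
    lo,hi={'blue':(110,130),'green':(50,70),'yellow':(22,35),'red':(0,6)}[col]
    m=((H>=lo)&(H<=hi)&(S>150)&(V>60)).astype(np.uint8)
    mm=np.zeros_like(m);mm[y0:y1,x0:x1]=m[y0:y1,x0:x1]
    k,l,st,c=cv2.connectedComponentsWithStats(mm)
    return [(c[i],st[i],l==i) for i in range(1,k) if st[i][4]>=area]
E
python3 - <<'E'
from h import *
np.set_printoptions(precision=1,suppress=True)
P={n:cv2.imread(f"pics/{n}0.png") for n in("scene","top")};D={n:np.load(f"pics/{n}0.npy") for n in P}
a=cv2.resize(P["top"][125:265,180:445],None,fx=3,fy=3,interpolation=cv2.INTER_CUBIC)
cv2.imwrite("pics/c1.png",a)
crop(P["scene"],150,185,220,120,3.6,"pics/c2.png")
for n,box in(("top",(180,125,445,265)),("scene",(150,185,370,310))):
  for col in('blue','green','yellow','red'):
    for c,s,m in blobs(n,P[n],D[n],*box,col):
        dd=D[n][m];v,u=np.nonzero(m);pts=np.array([depthpt(n,a,b,e) for a,b,e in zip(u,v,dd) if e>0])
        print(n,col,c,s,np.median(pts,0),pts.min(0),pts.max(0))
E
```

```text
top blue [368.6 177.3] [360 169  18  18 254] [ 631.4 -229.5   60.2] [ 610.1 -252.1   38.2] [ 654.9 -207.4   68.7]
top blue [235.2 198.5] [226 189  19  19 286] [581.8 122.9  57.2] [558.3  99.1  49.4] [608.1 147.4  63.3]
top blue [364.4 242. ] [352 239  25   7  88] [ 458.9 -206.4   81. ] [ 451.9 -235.4   61.7] [ 466.4 -177.4   87. ]
top green [422.1 233. ] [411 230  24   7  81] [ 479.  -352.9   81. ] [ 472.1 -383.    51.7] [ 486.4 -325.    87.1]
top yellow [266.8 196.6] [257 186  21  24 334] [574.3  37.3 117. ] [551.6  12.5  52.1] [600.   65.4 124.5]
top yellow [265.6 218.3] [255 216  23   5  97] [519.9  43.1 105.4] [516.8  13.2  81.2] [526.3  68.4 111.5]
top red [201.1 194.7] [191 184  23  24 359] [582.8 204.6 117.2] [559.8 181.1  52.7] [608.6 239.2 125.1]
top red [199.5 216.6] [187 215  25   5 101] [526.4 207.3 106.3] [523.5 178.8  78.8] [532.1 239.4 112.5]
scene blue [322.5 220.5] [317 219  12   3  12] [603.3 109.   57.5] [594.   93.7  55.5] [611.3 130.2  61. ]
scene blue [212.  223.3] [204 220  17   8  41] [ 462.5 -208.7   82.7] [ 454.1 -237.6   79.3] [ 470.9 -181.    87.2]
scene b
[... 618 characters left out ...]
   66.2] [ 477.7 -387.1   60. ] [ 495.6 -328.2   75.4]
scene yellow [295.4 207.4] [281 200  27  15 250] [569.1  33.7 111.5] [358.    6.3   0.6] [606.3 144.3 123.1]
scene yellow [298.3 226.1] [291 222  17   7  43] [593.1  22.5  57.9] [557.2   7.7  51.1] [606.5  60.6  62.9]
scene red [333.9 189.8] [326 187  16   6  38] [530.  203.3 108.3] [520.9 178.   99.8] [538.5 236.6 112.9]
scene red [341.6 195.4] [326 191  26  10 163] [587.1 199.2 116.9] [519.3 174.7  85.5] [614.9 230.5 122.5]
scene red [342.8 212.2] [336 208  16   7  25] [602.  188.4  58. ] [567.2 179.7  51.9] [612.7 224.1  62.8]
scene red [275. 297.] [269 290  13  15 176] [ 930.9 -258.9  152.6] [ 754.8 -270.3    2.7] [ 943. -178.  158.]
```

View pics/c1.png

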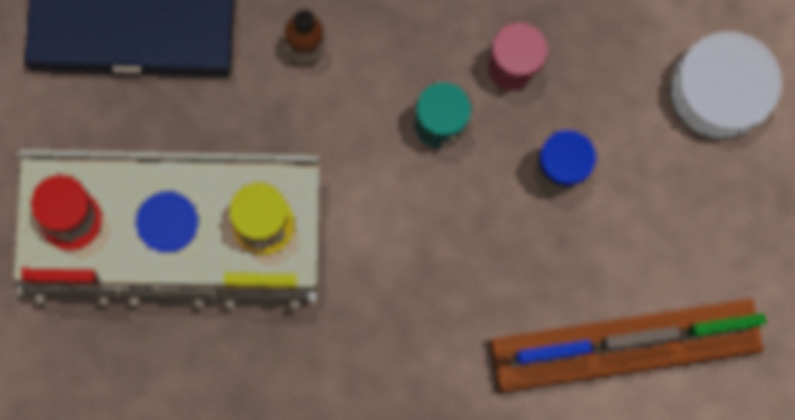

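View pics/c2.png

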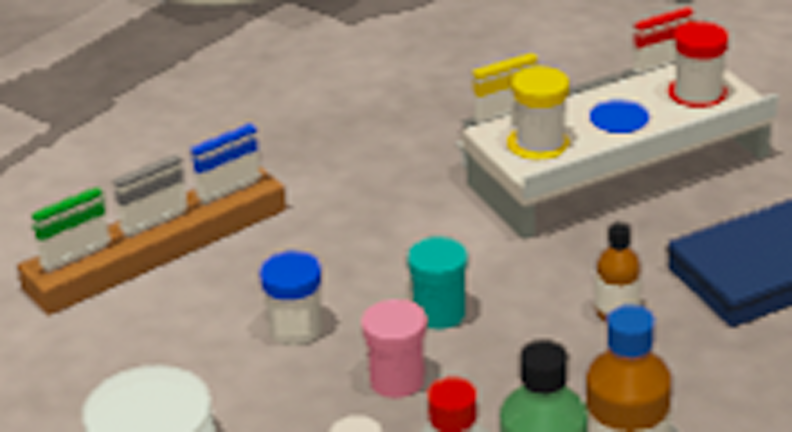

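The crops confirm it. The blue pot has a white body with a blue lid, while the look-alikes are solid pink and solid turquoise. The blue ticket is at the rack-side end of the stand, and the middle bay (blue mat) is empty. Next I'll work out precise positions.

```bash
python3 - <<'E'
from h import *
np.set_printoptions(precision=1,suppress=True)
for nm,uv,z in(("pot",(368.6,177.3),61),("mat",(235.2,198.5),57),("tblue",(364.4,242),82),("tgreen",(422.1,233),82),("tyel",(265.6,218.3),107),("tred",(199.5,216.6),107),("pyel",(266.5,196),118),("pred",(201,194),118)):
    print(nm,plane("top",*uv,z))
p=cv2.imread("pics/top0.png")
# min-area rects of stand tickets & rack tickets
for col,box in(('blue',(345,230,380,250)),('green',(405,225,440,240)),('yellow',(250,213,285,225)),('red',(180,212,215,225))):
    for c,s,m in blobs("top",p,None,*box,col):
        v,u=np.nonzero(m);z=82 if col in('blue','green') else 107
        W=np.array([plane("top",a,b,z)[:2] for a,b in zip(u,v)]);C=W.mean(0)
        w=np.linalg.svd(W-C)[2][0];print(col,C,W.min(0),W.max(0),np.degrees(np.arctan2(-w[0]*np.sign(w[1]),abs(w[1]))))
E
```

```text
pot [ 631.3 -229.3   61. ]
mat [581.8 122.5  57. ]
tblue [ 458.8 -205.8   82. ]
tgreen [ 478.9 -352.6   82. ]
tyel [519.7  41.7 107. ]
tred [527.  207.5 107. ]
pyel [574.3  38.4 118. ]
pred [582.5 202.6 118. ]
blue [ 458.7 -205.8] [ 451.6 -235.3] [ 466.  -174.4] 8.083763537814487
green [ 478.9 -352.6] [ 471.6 -383.1] [ 486.1 -324.2] 8.507771651645184
yellow [519.6  41.6] [514.9  13.2] [526.   68.2] -2.76474734487434
red [526.9 207.4] [520.5 178.5] [531.6 239.1] -2.2360274203476704
```

```bash
python3 -m pendant '[{"rz":-6.515,"hand":1},{"rz":-6.515,"hand":1},{"rz":-6.515,"hand":1},{"rz":-6.515,"hand":1},{"rz":-6.515,"hand":1}]'; python3 -m pendant '[{"rz":-6.515,"hand":1},{"rz":-6.515,"hand":1},{"rz":-6.515,"hand":1},{"rz":-6.515,"hand":1},{"rz":-6.515,"hand":1}]'
```

```text
invalid input at $[0]: expected keys dx, dy, dz, rx, ry, rz, hand
invalid input at $[0]: expected keys dx, dy, dz, rx, ry, rz, hand
```

```bash
R='{"dx":0,"dy":0,"dz":0,"rx":0,"ry":0,"rz":-6.515,"hand":1}'; :
python3 -m pendant '[{"dx":0,"dy":0,"dz":0,"rx":0,"ry":0,"rz":-6.515,"hand":1},{"dx":0,"dy":0,"dz":0,"rx":0,"ry":0,"rz":-6.515,"hand":1},{"dx":0,"dy":0,"dz":0,"rx":0,"ry":0,"rz":-6.515,"hand":1},{"dx":0,"dy":0,"dz":0,"rx":0,"ry":0,"rz":-6.515,"hand":1},{"dx":0,"dy":0,"dz":0,"rx":0,"ry":0,"rz":-6.515,"hand":1}]'
python3 -m pendant '[{"dx":0,"dy":0,"dz":0,"rx":0,"ry":0,"rz":-6.515,"hand":1},{"dx":0,"dy":0,"dz":0,"rx":0,"ry":0,"rz":-6.515,"hand":1},{"dx":0,"dy":0,"dz":0,"rx":0,"ry":0,"rz":-6.515,"hand":1},{"dx":0,"dy":0,"dz":0,"rx":0,"ry":0,"rz":-6.515,"hand":1},{"dx":0,"dy":0,"dz":0,"rx":0,"ry":0,"rz":-6.515,"hand":1}]'
python3 -m pendant '[{"dx":21,"dy":25.2,"dz":0,"rx":0,"ry":0,"rz":0,"hand":1},{"dx":21,"dy":25.2,"dz":0,"rx":0,"ry":0,"rz":0,"hand":1},{"dx":21,"dy":25.2,"dz":0,"rx":0,"ry":0,"rz":0,"hand":1},{"dx":21,"dy":25.2,"dz":0,"rx":0,"ry":0,"rz":0,"hand":1},{"dx":21,"dy":25.2,"dz":0,"rx":0,"ry":0,"rz":0,"hand":1}]'
```

```text
time: 0.52
tcp_pos: [252.2, -544.5, 403.9]
tcp_rot: [-0.001, 0.876, 0.483, 0.0]
force: [0.1, 0.3, 0.2]
opening: 87.7
grip_force: 0.0
time: 0.93
tcp_pos: [252.2, -544.5, 403.9]
tcp_rot: [-0.001, 0.705, 0.709, 0.0]
force: [0.6, 0.1, -0.5]
opening: 87.5
grip_force: 0.0
time: 1.35
tcp_pos: [379.1, -438.4, 404.1]
tcp_rot: [-0.0, 0.707, 0.707, 0.0]
force: [0.8, -0.9, -0.9]
opening: 87.5
grip_force: 0.0
```

```bash
python3 -m pendant '[{"dx":21,"dy":25.2,"dz":0,"rx":0,"ry":0,"rz":0,"hand":1},{"dx":21,"dy":25.2,"dz":0,"rx":0,"ry":0,"rz":0,"hand":1},{"dx":21,"dy":25.2,"dz":0,"rx":0,"ry":0,"rz":0,"hand":1},{"dx":21,"dy":25.2,"dz":0,"rx":0,"ry":0,"rz":0,"hand":1},{"dx":21,"dy":25.2,"dz":0,"rx":0,"ry":0,"rz":0,"hand":1}]'
python3 -m pendant '[{"dx":21,"dy":25.2,"dz":0,"rx":0,"ry":0,"rz":0,"hand":1},{"dx":21,"dy":25.2,"dz":0,"rx":0,"ry":0,"rz":0,"hand":1},{"dx":21,"dy":25.2,"dz":0,"rx":0,"ry":0,"rz":0,"hand":1},{"dx":21,"dy":25.2,"dz":0,"rx":0,"ry":0,"rz":0,"hand":1},{"dx":20,"dy":25,"dz":0,"rx":0,"ry":0,"rz":0,"hand":1}]'
python3 -m pendant '[{"dx":0,"dy":0,"dz":30,"rx":0,"ry":0,"rz":0,"hand":1},{"dx":0,"dy":0,"dz":30,"rx":0,"ry":0,"rz":0,"hand":1},{"dx":0,"dy":0,"dz":30,"rx":0,"ry":0,"rz":0,"hand":1},{"dx":0,"dy":0,"dz":0,"rx":0,"ry":0,"rz":0,"hand":1},{"dx":0,"dy":0,"dz":0,"rx":0,"ry":0,"rz":0,"hand":1}]'
python3 - <<'E'
from h import *
for n,b in(("scene",(150,150,170,140)),("top",(300,120,140,110))):
    p,d=vision.grab_frame(n);cv2.imwrite(f"pics/{n}1.png",p)
    globals()[n]=cv2.resize(p[b[1]:b[1]+b[3],b[0]:b[0]+b[2]],(400,320))
cv2.imwrite("pics/m1.png",np.hstack([scene,top]))
E
```

```text
time: 1.77
tcp_pos: [505.2, -333.2, 404.1]
tcp_rot: [-0.0, 0.707, 0.707, -0.0]
force: [-0.5, -1.8, 0.3]
opening: 87.6
grip_force: 0.0
time: 2.18
tcp_pos: [631.1, -229.0, 403.9]
tcp_rot: [-0.001, 0.707, 0.707, -0.0]
force: [0.7, -1.3, -0.2]
opening: 87.6
grip_force: 0.0
time: 2.6
tcp_pos: [629.6, -230.2, 311.9]
tcp_rot: [-0.003, 0.707, 0.707, -0.001]
force: [-0.0, 0.8, 0.7]
opening: 87.4
grip_force: 0.0
```

View pics/m1.png

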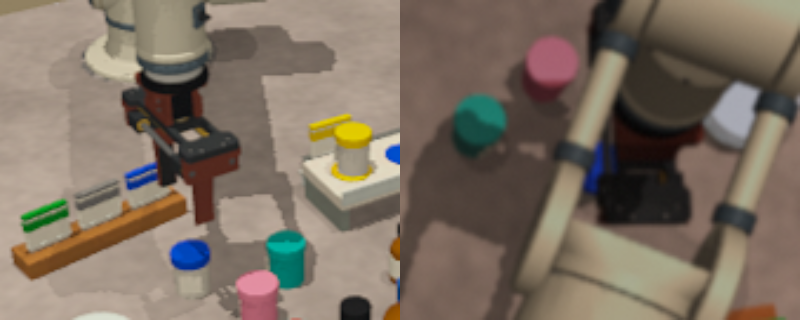

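The crops show the open fingers straddling the blue pot's line, clear of the pink pot, the turquoise pot and the dishes. I'll descend to the lid and grip.

```bash
python3 -m pendant '[{"dx":1,"dy":2,"dz":25,"rx":0,"ry":0,"rz":0,"hand":1},{"dx":0,"dy":0,"dz":25,"rx":0,"ry":0,"rz":0,"hand":1},{"dx":0,"dy":0,"dz":25,"rx":0,"ry":0,"rz":0,"hand":1},{"dx":0,"dy":0,"dz":21,"rx":0,"ry":0,"rz":0,"hand":1},{"dx":0,"dy":0,"dz":0,"rx":0,"ry":0,"rz":0,"hand":1}]'
python3 -m pendant '[{"dx":0,"dy":0,"dz":0,"rx":0,"ry":0,"rz":0,"hand":-1},{"dx":0,"dy":0,"dz":0,"rx":0,"ry":0,"rz":0,"hand":-1},{"dx":0,"dy":0,"dz":0,"rx":0,"ry":0,"rz":0,"hand":-1},{"dx":0,"dy":0,"dz":0,"rx":0,"ry":0,"rz":0,"hand":-1},{"dx":0,"dy":0,"dz":0,"rx":0,"ry":0,"rz":0,"hand":-1}]'
python3 -m pendant '[{"dx":0,"dy":0,"dz":0,"rx":0,"ry":0,"rz":0,"hand":-1},{"dx":0,"dy":0,"dz":0,"rx":0,"ry":0,"rz":0,"hand":-1},{"dx":0,"dy":0,"dz":0,"rx":0,"ry":0,"rz":0,"hand":-1},{"dx":0,"dy":0,"dz":0,"rx":0,"ry":0,"rz":0,"hand":-1},{"dx":0,"dy":0,"dz":0,"rx":0,"ry":0,"rz":0,"hand":-1}]'
```

```text
time: 3.12
tcp_pos: [631.4, -229.4, 216.0]
tcp_rot: [-0.002, 0.707, 0.707, -0.001]
force: [-1.1, 0.2, -1.4]
opening: 87.8
grip_force: 0.0
time: 3.53
tcp_pos: [632.3, -229.6, 220.6]
tcp_rot: [0.001, 0.707, 0.707, 0.001]
force: [-0.4, 0.8, 0.1]
opening: 58.0
grip_force: 0.0
time: 3.95
tcp_pos: [632.1, -229.5, 219.4]
tcp_rot: [0.001, 0.707, 0.707, 0.0]
force: [0.7, -1.1, 4.2]
opening: 48.5
grip_force: 30.0
```

```bash
python3 -m pendant '[{"dx":0,"dy":0,"dz":-15,"rx":0,"ry":0,"rz":0,"hand":-1},{"dx":0,"dy":0,"dz":-30,"rx":0,"ry":0,"rz":0,"hand":-1},{"dx":0,"dy":0,"dz":-35,"rx":0,"ry":0,"rz":0,"hand":-1},{"dx":0,"dy":0,"dz":-35,"rx":0,"ry":0,"rz":0,"hand":-1},{"dx":0,"dy":0,"dz":-30,"rx":0,"ry":0,"rz":0,"hand":-1}]'
python3 -m pendant '[{"dx":20,"dy":-3,"dz":0,"rx":0,"ry":0,"rz":0,"hand":-1},{"dx":27,"dy":-4,"dz":0,"rx":0,"ry":0,"rz":0,"hand":-1},{"dx":27,"dy":-4,"dz":0,"rx":0,"ry":0,"rz":0,"hand":-1},{"dx":27,"dy":-4,"dz":0,"rx":0,"ry":0,"rz":0,"hand":-1},{"dx":27,"dy":-4,"dz":0,"rx":0,"ry":0,"rz":0,"hand":-1}]'
python3 -m pendant '[{"dx":27,"dy":-4,"dz":0,"rx":0,"ry":0,"rz":0,"hand":-1},{"dx":27,"dy":-4,"dz":0,"rx":0,"ry":0,"rz":0,"hand":-1},{"dx":27,"dy":-4,"dz":0,"rx":0,"ry":0,"rz":0,"hand":-1},{"dx":27,"dy":-4,"dz":0,"rx":0,"ry":0,"rz":0,"hand":-1},{"dx":27,"dy":-4,"dz":0,"rx":0,"ry":0,"rz":0,"hand":-1}]'
python3 -m pendant '[{"dx":27,"dy":-3,"dz":0,"rx":0,"ry":0,"rz":0,"hand":-1},{"dx":27,"dy":-3,"dz":0,"rx":0,"ry":0,"rz":0,"hand":-1},{"dx":27,"dy":-3,"dz":0,"rx":0,"ry":0,"rz":0,"hand":-1},{"dx":8,"dy":-1,"dz":0,"rx":0,"ry":0,"rz":0,"hand":-1},{"dx":0,"dy":0,"dz":0,"rx":0,"ry":0,"rz":0,"hand":-1}]'
```

```text
time: 4.37
tcp_pos: [631.7, -229.3, 364.9]
tcp_rot: [-0.0, 0.707, 0.707, -0.0]
force: [1.2, -0.5, -0.7]
opening: 48.6
grip_force: 30.0
time: 4.78
tcp_pos: [612.5, -100.4, 362.4]
tcp_rot: [-0.001, 0.707, 0.707, -0.001]
force: [0.5, -0.2, -1.8]
opening: 48.3
grip_force: 30.0
time: 5.2
tcp_pos: [592.5, 34.8, 362.5]
tcp_rot: [-0.001, 0.707, 0.707, -0.001]
force: [0.2, 0.3, -1.4]
opening: 48.2
grip_force: 30.0
time: 5.62
tcp_pos: [582.5, 124.4, 362.6]
tcp_rot: [-0.001, 0.706, 0.708, -0.001]
force: [0.1, -1.0, -0.3]
opening: 48.4
grip_force: 30.0
```

```bash
python3 -m pendant '[{"dx":-2,"dy":-0.5,"dz":25,"rx":0,"ry":0,"rz":0,"hand":-1},{"dx":0,"dy":0,"dz":25,"rx":0,"ry":0,"rz":0,"hand":-1},{"dx":0,"dy":0,"dz":20,"rx":0,"ry":0,"rz":0,"hand":-1},{"dx":0,"dy":0,"dz":9,"rx":0,"ry":0,"rz":0,"hand":-1},{"dx":0,"dy":0,"dz":0,"rx":0,"ry":0,"rz":0,"hand":-1}]'
python3 -m pendant '[{"dx":0,"dy":0,"dz":0,"rx":0,"ry":0,"rz":0,"hand":-1},{"dx":0,"dy":0,"dz":2,"rx":0,"ry":0,"rz":0,"hand":-1},{"dx":0,"dy":0,"dz":0,"rx":0,"ry":0,"rz":0,"hand":-1}]'
python3 - <<'E'
from h import *
np.set_printoptions(precision=1,suppress=True)
p,d=vision.grab_frame("scene");crop(p,250,150,150,110,5,"pics/m2.png")
print(get_state()["tcp_pos"],get_state()["force"])
E
```

```text
time: 6.03
tcp_pos: [582.0, 119.3, 281.2]
tcp_rot: [-0.002, 0.708, 0.707, -0.003]
force: [-0.0, -0.3, -1.8]
opening: 48.3
grip_force: 30.0
time: 6.28
tcp_pos: [582.8, 120.3, 284.3]
tcp_rot: [0.001, 0.707, 0.707, 0.001]
force: [-0.5, -0.2, -0.9]
opening: 48.5
grip_force: 30.0
[582.8 120.4 284.2] [ 0.  -0.2 -1. ]
```

View pics/m2.png

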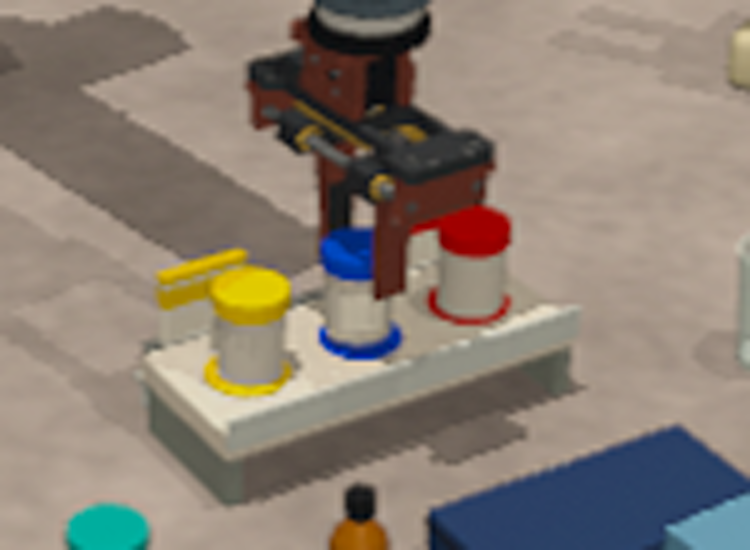

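The pot hangs upright just above the blue mat, with its base at about (360,335) in the crop, and the neighbours are undisturbed. I'll lower it the last 8 mm gently.

```bash
python3 -m pendant '[{"dx":2,"dy":-1,"dz":2,"rx":0,"ry":0,"rz":0,"hand":-1},{"dx":0,"dy":0,"dz":2,"rx":0,"ry":0,"rz":0,"hand":-1},{"dx":0,"dy":0,"dz":1,"rx":0,"ry":0,"rz":0,"hand":-1},{"dx":0,"dy":0,"dz":0,"rx":0,"ry":0,"rz":0,"hand":-1},{"dx":0,"dy":0,"dz":0,"rx":0,"ry":0,"rz":0,"hand":-1}]'
python3 -m pendant '[{"dx":0,"dy":0,"dz":1,"rx":0,"ry":0,"rz":0,"hand":-1},{"dx":0,"dy":0,"dz":1,"rx":0,"ry":0,"rz":0,"hand":-1},{"dx":0,"dy":0,"dz":0,"rx":0,"ry":0,"rz":0,"hand":-1}]'
```

```text
time: 6.75
tcp_pos: [581.4, 122.7, 277.5]
tcp_rot: [-0.0, 0.707, 0.707, -0.0]
force: [-0.2, 0.2, -0.6]
opening: 48.3
grip_force: 30.0
time: 7.0
tcp_pos: [581.5, 122.6, 276.5]
tcp_rot: [0.0, 0.707, 0.707, 0.0]
force: [-1.6, -0.3, 2.3]
opening: 48.4
grip_force: 30.0
```

```bash
python3 -m pendant '[{"dx":0,"dy":0,"dz":0,"rx":0,"ry":0,"rz":0,"hand":0.5},{"dx":0,"dy":0,"dz":0,"rx":0,"ry":0,"rz":0,"hand":1},{"dx":0,"dy":0,"dz":0,"rx":0,"ry":0,"rz":0,"hand":1},{"dx":0,"dy":0,"dz":0,"rx":0,"ry":0,"rz":0,"hand":1},{"dx":0,"dy":0,"dz":0,"rx":0,"ry":0,"rz":0,"hand":1}]'
python3 -m pendant '[{"dx":0,"dy":0,"dz":-10,"rx":0,"ry":0,"rz":0,"hand":1},{"dx":0,"dy":0,"dz":-30,"rx":0,"ry":0,"rz":0,"hand":1},{"dx":0,"dy":0,"dz":-35,"rx":0,"ry":0,"rz":0,"hand":1},{"dx":0,"dy":0,"dz":-20,"rx":0,"ry":0,"rz":0,"hand":1},{"dx":0,"dy":0,"dz":0,"rx":0,"ry":0,"rz":0,"hand":1}]'
```

```text
time: 7.42
tcp_pos: [581.4, 122.6, 275.4]
tcp_rot: [-0.0, 0.707, 0.707, -0.0]
force: [0.8, 0.4, -0.7]
opening: 78.0
grip_force: 0.0
time: 7.83
tcp_pos: [581.6, 122.6, 378.2]
tcp_rot: [0.003, 0.707, 0.707, 0.004]
force: [0.8, 0.7, 0.8]
opening: 87.9
grip_force: 0.0
```

```bash
python3 -m pendant '[{"dx":-20,"dy":-8,"dz":0,"rx":0,"ry":0,"rz":0,"hand":1},{"dx":-28,"dy":-10,"dz":0,"rx":0,"ry":0,"rz":0,"hand":1},{"dx":-28,"dy":-10,"dz":0,"rx":0,"ry":0,"rz":0,"hand":1},{"dx":-28,"dy":-11,"dz":0,"rx":0,"ry":0,"rz":0,"hand":1},{"dx":-28,"dy":-11,"dz":0,"rx":0,"ry":0,"rz":0,"hand":1}]'
python3 -m pendant '[{"dx":-28,"dy":-10,"dz":0,"rx":0,"ry":0,"rz":0,"hand":1},{"dx":-28,"dy":-10,"dz":0,"rx":0,"ry":0,"rz":0,"hand":1},{"dx":-28,"dy":-11,"dz":0,"rx":0,"ry":0,"rz":0,"hand":1},{"dx":-28,"dy":-10,"dz":0,"rx":0,"ry":0,"rz":0,"hand":1},{"dx":-28,"dy":-10,"dz":0,"rx":0,"ry":0,"rz":0,"hand":1}]'
python3 -m pendant '[{"dx":-28,"dy":-11,"dz":0,"rx":0,"ry":0,"rz":0,"hand":1},{"dx":-28,"dy":-11,"dz":0,"rx":0,"ry":0,"rz":0,"hand":1},{"dx":0,"dy":0,"dz":0,"rx":0,"ry":0,"rz":-4,"hand":1},{"dx":0,"dy":0,"dz":0,"rx":0,"ry":0,"rz":-4,"hand":1},{"dx":0,"dy":0,"dz":0,"rx":0,"ry":0,"rz":0,"hand":1}]'
python3 - <<'E'
from h import *
np.set_printoptions(precision=4,suppress=True)
p,d=vision.grab_frame("top");cv2.imwrite("pics/top2.png",p)
for c,s,m in blobs("top",p,d,180,180,300,230,'blue'): print(c,s,plane("top",*c,118))
for c,s,m in blobs("top",p,d,180,180,300,230,'yellow')+blobs("top",p,d,180,180,300,230,'red'): print(c,s,plane("top",*c,118))
print(get_state()["tcp_pos"],get_state()["tcp_rot"])
E
```

```text
time: 8.25
tcp_pos: [530.7, -10.4, 370.1]
tcp_rot: [-0.0, 0.707, 0.707, -0.0]
force: [-0.7, -0.1, -0.7]
opening: 87.8
grip_force: 0.0
time: 8.67
tcp_pos: [479.6, -150.6, 370.3]
tcp_rot: [-0.0, 0.707, 0.707, -0.0]
force: [-0.5, -0.2, 1.2]
opening: 87.9
grip_force: 0.0
time: 9.08
tcp_pos: [458.1, -206.0, 370.2]
tcp_rot: [-0.0, 0.656, 0.755, -0.0]
force: [-0.6, -0.2, 0.4]
opening: 87.3
grip_force: 0.0
[233.7721 195.085 ] [225 185  20  23 294] [578.1415 120.2357 118.    ]
[266.7814 196.5359] [257 186  21  24 334] [572.8722  37.7212 118.    ]
[265.6495 218.3299] [255 216  23   5  97] [517.9073  41.2365 118.    ]
[201.0836 194.6518] [191 184  23  24 359] [580.8248 202.3603 118.    ]
[199.5588 216.6569] [187 215  25   5 102] [525.0225 205.4682 118.    ]
[ 458.2701 -205.668   370.2347] [-0.0004  0.6568  0.7541 -0.0001]
```

Pot placed: its lid in the top view (234,195) sits in line with its neighbours. The tool is now above the blue ticket, so I'll descend and grip.

```bash
python3 -m pendant '[{"dx":0,"dy":0,"dz":25,"rx":0,"ry":0,"rz":0,"hand":1},{"dx":0,"dy":0,"dz":35,"rx":0,"ry":0,"rz":0,"hand":1},{"dx":0,"dy":0,"dz":35,"rx":0,"ry":0,"rz":0,"hand":1},{"dx":0,"dy":0,"dz":30,"rx":0,"ry":0,"rz":0,"hand":1},{"dx":0,"dy":0,"dz":12,"rx":0,"ry":0,"rz":0,"hand":1}]'
python3 -m pendant '[{"dx":0,"dy":0,"dz":0,"rx":0,"ry":0,"rz":0,"hand":1},{"dx":0,"dy":0,"dz":0,"rx":0,"ry":0,"rz":0,"hand":1}]'
```

```text
time: 9.55
tcp_pos: [457.4, -204.3, 228.4]
tcp_rot: [-0.004, 0.656, 0.754, -0.001]
force: [-0.1, -0.8, -1.4]
opening: 87.9
grip_force: 0.0
time: 9.72
tcp_pos: [458.7, -205.3, 234.2]
tcp_rot: [-0.0, 0.656, 0.755, -0.0]
force: [0.5, 0.5, 0.7]
opening: 87.7
grip_force: 0.0
```

```bash
python3 -m pendant '[{"dx":0,"dy":0,"dz":6,"rx":0,"ry":0,"rz":0,"hand":0},{"dx":0,"dy":0,"dz":4,"rx":0,"ry":0,"rz":0,"hand":-0.3},{"dx":0,"dy":0,"dz":0,"rx":0,"ry":0,"rz":0,"hand":-0.5},{"dx":0,"dy":0,"dz":0,"rx":0,"ry":0,"rz":0,"hand":-0.5},{"dx":0,"dy":0,"dz":0,"rx":0,"ry":0,"rz":0,"hand":-0.5}]'
python3 -m pendant '[{"dx":0,"dy":0,"dz":0,"rx":0,"ry":0,"rz":0,"hand":-0.5},{"dx":0,"dy":0,"dz":0,"rx":0,"ry":0,"rz":0,"hand":-0.5},{"dx":0,"dy":0,"dz":0,"rx":0,"ry":0,"rz":0,"hand":-0.5},{"dx":0,"dy":0,"dz":0,"rx":0,"ry":0,"rz":0,"hand":-0.5},{"dx":0,"dy":0,"dz":0,"rx":0,"ry":0,"rz":0,"hand":-0.5}]'
```

```text
time: 10.13
tcp_pos: [458.6, -205.5, 224.4]
tcp_rot: [0.001, 0.656, 0.755, 0.0]
force: [0.6, 0.4, 0.8]
opening: 57.9
grip_force: 0.0
time: 10.55
tcp_pos: [458.5, -205.4, 223.7]
tcp_rot: [0.0, 0.656, 0.755, 0.0]
force: [-0.3, -0.5, 0.6]
opening: 24.9
grip_force: 0.0
```

```bash
python3 -m pendant '[{"dx":0,"dy":0,"dz":0,"rx":0,"ry":0,"rz":0,"hand":-1},{"dx":0,"dy":0,"dz":0,"rx":0,"ry":0,"rz":0,"hand":-1},{"dx":0,"dy":0,"dz":0,"rx":0,"ry":0,"rz":0,"hand":-1},{"dx":0,"dy":0,"dz":0,"rx":0,"ry":0,"rz":0,"hand":-1},{"dx":0,"dy":0,"dz":0,"rx":0,"ry":0,"rz":0,"hand":-1}]'
python3 -m pendant '[{"dx":0,"dy":0,"dz":0,"rx":0,"ry":0,"rz":0,"hand":-1},{"dx":0,"dy":0,"dz":0,"rx":0,"ry":0,"rz":0,"hand":-1},{"dx":0,"dy":0,"dz":0,"rx":0,"ry":0,"rz":0,"hand":-1},{"dx":0,"dy":0,"dz":0,"rx":0,"ry":0,"rz":0,"hand":-1}]'
```

```text
time: 10.97
tcp_pos: [458.5, -205.4, 223.6]
tcp_rot: [0.0, 0.656, 0.755, 0.0]
force: [1.1, 0.2, -0.2]
opening: 9.6
grip_force: 30.0
time: 11.3
tcp_pos: [458.5, -205.4, 223.6]
tcp_rot: [0.0, 0.656, 0.755, 0.0]
force: [1.2, -0.5, -1.7]
opening: 9.2
grip_force: 30.0
```

Gripped: the opening is 9.2 mm, matching the frame. I'll lift, turn to the rack's yaw (about -2.6°), and go above the channel.

```bash
python3 -m pendant '[{"dx":0,"dy":0,"dz":-10,"rx":0,"ry":0,"rz":0,"hand":-1},{"dx":0,"dy":0,"dz":-25,"rx":0,"ry":0,"rz":0,"hand":-1},{"dx":0,"dy":0,"dz":-35,"rx":0,"ry":0,"rz":0,"hand":-1},{"dx":0,"dy":0,"dz":-35,"rx":0,"ry":0,"rz":0,"hand":-1},{"dx":0,"dy":0,"dz":-15,"rx":0,"ry":0,"rz":0,"hand":-1}]'
python3 -m pendant '[{"dx":0,"dy":0,"dz":0,"rx":0,"ry":0,"rz":5.25,"hand":-1},{"dx":0,"dy":0,"dz":0,"rx":0,"ry":0,"rz":5.25,"hand":-1},{"dx":18,"dy":3,"dz":0,"rx":0,"ry":0,"rz":0,"hand":-1},{"dx":25,"dy":4,"dz":0,"rx":0,"ry":0,"rz":0,"hand":-1},{"dx":25,"dy":4,"dz":0,"rx":0,"ry":0,"rz":0,"hand":-1}]'
python3 -m pendant '[{"dx":25,"dy":4,"dz":0,"rx":0,"ry":0,"rz":0,"hand":-1},{"dx":25,"dy":4,"dz":0,"rx":0,"ry":0,"rz":0,"hand":-1},{"dx":25,"dy":4,"dz":0,"rx":0,"ry":0,"rz":0,"hand":-1},{"dx":25,"dy":4,"dz":0,"rx":0,"ry":0,"rz":0,"hand":-1},{"dx":25,"dy":4,"dz":0,"rx":0,"ry":0,"rz":0,"hand":-1}]'
python3 -m pendant '[{"dx":25,"dy":4,"dz":0,"rx":0,"ry":0,"rz":0,"hand":-1},{"dx":25,"dy":4,"dz":0,"rx":0,"ry":0,"rz":0,"hand":-1},{"dx":25,"dy":4,"dz":0,"rx":0,"ry":0,"rz":0,"hand":-1},{"dx":25,"dy":3,"dz":0,"rx":0,"ry":0,"rz":0,"hand":-1},{"dx":25,"dy":3,"dz":0,"rx":0,"ry":0,"rz":0,"hand":-1}]'
python3 -m pendant '[{"dx":15,"dy":1,"dz":0,"rx":0,"ry":0,"rz":0,"hand":-1},{"dx":0,"dy":0,"dz":0,"rx":0,"ry":0,"rz":0,"hand":-1},{"dx":0,"dy":0,"dz":0,"rx":0,"ry":0,"rz":0,"hand":-1},{"dx":0,"dy":0,"dz":0,"rx":0,"ry":0,"rz":0,"hand":-1}]'
python3 - <<'E'
from h import *
np.set_printoptions(precision=2,suppress=True)
p,d=vision.grab_frame("scene");crop(p,260,150,120,90,6,"pics/m3.png");cv2.imwrite("pics/scene3.png",p)
s=get_state();T=s["tcp_pos"];print(T,s["tcp_rot"])
for col in('blue','yellow','red'):
  for c,st,m in blobs("scene",p,d,260,150,380,240,col): print(col,c,st)
E
```

```text
time: 11.72
tcp_pos: [458.4, -205.5, 349.4]
tcp_rot: [0.003, 0.656, 0.755, 0.001]
force: [-0.2, -0.3, 0.4]
opening: 9.4
grip_force: 30.0
time: 12.13
tcp_pos: [472.2, -137.6, 344.1]
tcp_rot: [-0.0, 0.723, 0.691, -0.0]
force: [-0.7, -0.5, -0.3]
opening: 9.4
grip_force: 30.0
time: 12.55
tcp_pos: [497.7, -12.8, 344.2]
tcp_rot: [0.0, 0.722, 0.692, -0.0]
force: [-0.1, -0.8, -0.9]
opening: 9.5
grip_force: 30.0
time: 12.97
tcp_pos: [521.2, 111.3, 344.1]
tcp_rot: [0.0, 0.722, 0.692, -0.0]
force: [-0.5, -0.7, -0.9]
opening: 10.1
grip_force: 30.0
time: 13.3
tcp_pos: [522.8, 124.5, 343.8]
tcp_rot: [0.0, 0.722, 0.691, -0.0]
force: [0.9, -0.1, 0.5]
opening: 9.5
grip_force: 30.0
[522.83 124.26 343.81] [ 0.    0.72  0.69 -0.  ]
blue [307.21 170.93] [304 169   7   4  14]
blue [307.   175.84] [304 174   7   4  19]
blue [322.61 202.53] [315 197  14  11  70]
blue [321.88 219.21] [314 216  16   6  24]
yellow [295.22 207.35] [281 200  27  15 254]
yellow [298.26 226.14] [291 222  17   7  43]
red [320.91 166.59] [308 157  29  25 214]
red [334.22 189.81] [327 187  15   6  37]
red [341.63 195.42] [326 191  26  10 161]
red [342.64 211.96] [336 208  16   7  25]
```

View pics/m3.png

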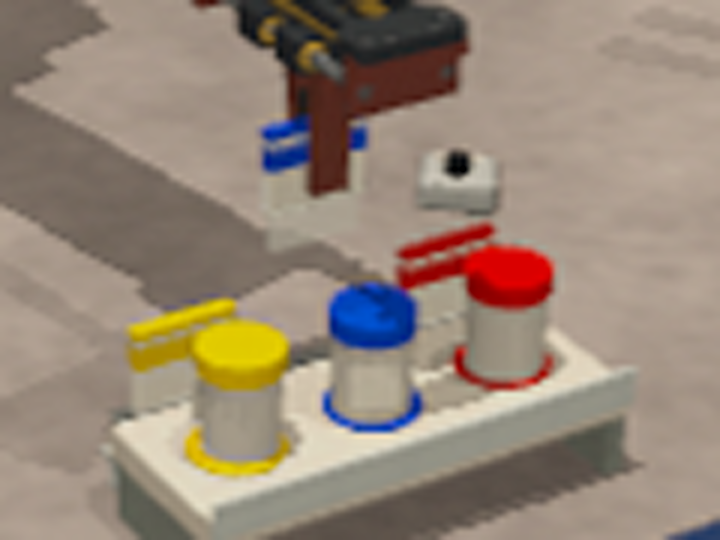

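The blue pot stands upright on its mat, and the ticket is held vertical over the channel at crop (315,185). I'll check the rack's yaw and front line against the board edges in the first top picture.

```bash
python3 - <<'E'
from h import *
np.set_printoptions(precision=2,suppress=True)
g=cv2.cvtColor(cv2.imread("pics/top0.png"),cv2.COLOR_BGR2GRAY).astype(float)
print(g[170:185,235].astype(int),g[205:232,[222,235,248]].T.astype(int))
def edge(cols,v0,v1,sgn,z):
    P=[]
    for u in cols:
        dv=sgn*np.diff(g[v0:v1,u]);i=int(dv.argmax());w=np.clip(dv[max(i-2,0):i+3],0,None)
        v=v0+max(i-2,0)+.5+(w*np.arange(len(w))).sum()/w.sum();P.append(plane("top",u,v,z))
    P=np.array(P);k,b=np.polyfit(P[:,1],P[:,0],1);r=P[:,0]-k*P[:,1]-b;ok=abs(r)<2
    k,b=np.polyfit(P[ok,1],P[ok,0],1);print("slope deg",-np.degrees(np.arctan(k)),"x at y=125",k*125+b,"rms",r[ok].std(),ok.sum())
edge(range(215,253),210,226,-1,55)
edge(list(range(192,210))+list(range(258,284)),170,182,1,55)
edge(range(192,284),170,182,1,55)
E
```

```text
[ 93  94  93  93  96 112 134 124 118 144 161 162 162 162 161] [[162 162 163 162 161 162 162 163 161 162 161 162 162 150 116  93  82  67
   57  56  62  59  59  68  77  79  81]
 [ 64  64  63  80 129 158 163 162 162 163 162 162 163 156 123  94  84  74
   61  49  46  54  68  78  83  89  93]
 [161 163 162 162 161 162 162 162 161 161 162 162 162 157 131  93  84  78
   63  54  57  63  73  80  84  86  91]]
slope deg -1.8696023482800666 x at y=125 527.2586296046895 rms 0.24281485695241378 38
slope deg -2.2934991356305896 x at y=125 635.2320287938584 rms 0.27477082255516133 44
slope deg -2.2828522067126342 x at y=125 635.2086456217725 rms 0.44972596843140394 86
```

```bash
python3 -m pendant '[{"dx":1,"dy":0.5,"dz":15,"rx":0,"ry":0,"rz":0,"hand":-1},{"dx":0,"dy":0,"dz":20,"rx":0,"ry":0,"rz":0,"hand":-1},{"dx":0,"dy":0,"dz":15,"rx":0,"ry":0,"rz":0,"hand":-1},{"dx":0,"dy":0,"dz":10,"rx":0,"ry":0,"rz":0,"hand":-1},{"dx":0,"dy":0,"dz":0,"rx":0,"ry":0,"rz":0,"hand":-1}]'
python3 -m pendant '[{"dx":0,"dy":0,"dz":0,"rx":0,"ry":0,"rz":0,"hand":-1},{"dx":0,"dy":0,"dz":0,"rx":0,"ry":0,"rz":0,"hand":-1},{"dx":0,"dy":0,"dz":0,"rx":0,"ry":0,"rz":0,"hand":-1}]'
python3 - <<'E'
from h import *
np.set_printoptions(precision=2,suppress=True)
p,d=vision.grab_frame("scene");crop(p,270,165,90,65,8,"pics/m4.png");cv2.imwrite("pics/scene4.png",p)
s=get_state();T=s["tcp_pos"];q=s["tcp_rot"];print(T,q,s["force"])
for z in (0,): 
  for nm,c in(("yel",(519.7,41.7,107)),("blu",(T[0],T[1]-.4,T[2]-213.6+72)),("red",(527,207.5,107))):
    e=np.array([.0436,.999,0])*30.5;print(nm,proj("scene",np.array(c)-e),proj("scene",np.array(c)+e), [(proj("scene",np.array(c)+k*e)-[270,165])*8 for k in(-1,1)])
E
```

```text
time: 13.77
tcp_pos: [522.9, 125.1, 281.0]
tcp_rot: [-0.001, 0.723, 0.691, -0.002]
force: [1.3, 0.0, -0.6]
opening: 9.1
grip_force: 30.0
time: 14.02
tcp_pos: [523.8, 125.9, 285.1]
tcp_rot: [0.001, 0.722, 0.691, 0.001]
force: [0.3, 0.2, -0.5]
opening: 9.5
grip_force: 30.0
[523.73 126.01 285.04] [0.   0.72 0.69 0.  ] [-0.77  0.12 -0.05]
yel [282.31 204.52] [298.87 199.69] [array([ 98.48, 316.15]), array([231. , 277.5])]
blu [305.15 188.06] [321.21 183.53] [array([281.22, 184.47]), array([409.67, 148.22])]
red [326.21 191.73] [341.44 187.28] [array([449.68, 213.82]), array([571.54, 178.28])]
```

View pics/m4.png

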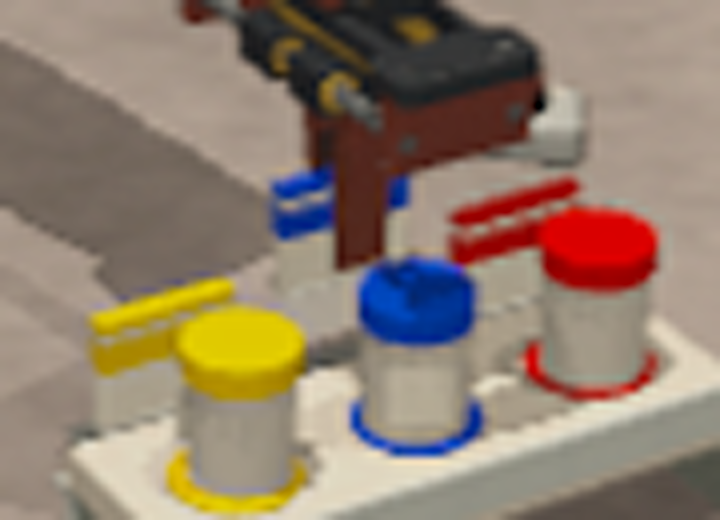

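The blue ticket hangs upright in line with the yellow and red ones. Its left bar end is at crop (272,183) against a predicted (281,184), the same shift that yellow shows. I'll lower it stepwise, watching the force.

```bash
python3 -m pendant '[{"dx":-0.6,"dy":-0.3,"dz":4,"rx":0,"ry":0,"rz":0,"hand":-1},{"dx":0,"dy":0,"dz":4,"rx":0,"ry":0,"rz":0,"hand":-1},{"dx":0,"dy":0,"dz":2,"rx":0,"ry":0,"rz":0,"hand":-1},{"dx":0,"dy":0,"dz":0,"rx":0,"ry":0,"rz":0,"hand":-1},{"dx":0,"dy":0,"dz":0,"rx":0,"ry":0,"rz":0,"hand":-1}]'
python3 -m pendant '[{"dx":0,"dy":0,"dz":2,"rx":0,"ry":0,"rz":0,"hand":-1},{"dx":0,"dy":0,"dz":2,"rx":0,"ry":0,"rz":0,"hand":-1},{"dx":0,"dy":0,"dz":0,"rx":0,"ry":0,"rz":0,"hand":-1}]'
python3 -m pendant '[{"dx":0,"dy":0,"dz":1.5,"rx":0,"ry":0,"rz":0,"hand":-1},{"dx":0,"dy":0,"dz":1.5,"rx":0,"ry":0,"rz":0,"hand":-1},{"dx":0,"dy":0,"dz":0,"rx":0,"ry":0,"rz":0,"hand":-1}]'
```

```text
time: 14.48
tcp_pos: [523.0, 125.5, 273.2]
tcp_rot: [-0.0, 0.722, 0.692, -0.0]
force: [1.1, -0.7, 0.1]
opening: 9.8
grip_force: 30.0
time: 14.73
tcp_pos: [523.1, 125.5, 269.1]
tcp_rot: [-0.0, 0.722, 0.692, -0.0]
force: [0.4, -0.6, -0.4]
opening: 9.8
grip_force: 30.0
time: 14.98
tcp_pos: [523.1, 125.4, 266.2]
tcp_rot: [-0.0, 0.722, 0.692, -0.0]
force: [0.2, -0.0, -0.8]
opening: 9.7
grip_force: 30.0
```

```bash
python3 -m pendant '[{"dx":0,"dy":0,"dz":1.5,"rx":0,"ry":0,"rz":0,"hand":-1},{"dx":0,"dy":0,"dz":1.5,"rx":0,"ry":0,"rz":0,"hand":-1},{"dx":0,"dy":0,"dz":0,"rx":0,"ry":0,"rz":0,"hand":-1}]'
python3 -m pendant '[{"dx":0,"dy":0,"dz":1.5,"rx":0,"ry":0,"rz":0,"hand":-1},{"dx":0,"dy":0,"dz":0,"rx":0,"ry":0,"rz":0,"hand":-1}]'
python3 -m pendant '[{"dx":0,"dy":0,"dz":1.5,"rx":0,"ry":0,"rz":0,"hand":-1},{"dx":0,"dy":0,"dz":0,"rx":0,"ry":0,"rz":0,"hand":-1}]'
python3 -m pendant '[{"dx":0,"dy":0,"dz":1.5,"rx":0,"ry":0,"rz":0,"hand":-1},{"dx":0,"dy":0,"dz":0,"rx":0,"ry":0,"rz":0,"hand":-1}]'
```

```text
time: 15.23
tcp_pos: [523.4, 125.5, 263.7]
tcp_rot: [0.0, 0.722, 0.692, 0.0]
force: [1.4, 0.0, -0.4]
opening: 9.5
grip_force: 30.0
time: 15.4
tcp_pos: [523.4, 125.5, 262.6]
tcp_rot: [0.0, 0.722, 0.692, 0.001]
force: [1.3, -0.8, 0.9]
opening: 9.5
grip_force: 30.0
time: 15.57
tcp_pos: [523.4, 125.5, 261.0]
tcp_rot: [0.0, 0.722, 0.692, 0.001]
force: [3.5, -0.6, 2.2]
opening: 9.3
grip_force: 30.0
time: 15.73
tcp_pos: [523.2, 125.5, 259.1]
tcp_rot: [0.0, 0.722, 0.692, 0.0]
force: [2.5, -0.1, 1.4]
opening: 9.6
grip_force: 30.0
```

```bash
python3 -m pendant '[{"dx":0,"dy":0,"dz":1.5,"rx":0,"ry":0,"rz":0,"hand":-1},{"dx":0,"dy":0,"dz":0,"rx":0,"ry":0,"rz":0,"hand":-1}]'
python3 -m pendant '[{"dx":0,"dy":0,"dz":1.5,"rx":0,"ry":0,"rz":0,"hand":-1},{"dx":0,"dy":0,"dz":1.5,"rx":0,"ry":0,"rz":0,"hand":-1},{"dx":0,"dy":0,"dz":0,"rx":0,"ry":0,"rz":0,"hand":-1}]'
python3 -m pendant '[{"dx":0,"dy":0,"dz":1.5,"rx":0,"ry":0,"rz":0,"hand":-1},{"dx":0,"dy":0,"dz":1.5,"rx":0,"ry":0,"rz":0,"hand":-1},{"dx":0,"dy":0,"dz":0,"rx":0,"ry":0,"rz":0,"hand":-1}]'
python3 -m pendant '[{"dx":0,"dy":0,"dz":1.5,"rx":0,"ry":0,"rz":0,"hand":-1},{"dx":0,"dy":0,"dz":0,"rx":0,"ry":0,"rz":0,"hand":-1}]'
```

```text
time: 15.9
tcp_pos: [523.1, 125.5, 257.1]
tcp_rot: [-0.0, 0.722, 0.692, -0.0]
force: [1.9, -0.5, -0.1]
opening: 9.4
grip_force: 30.0
time: 16.15
tcp_pos: [523.1, 125.5, 254.1]
tcp_rot: [-0.0, 0.722, 0.692, -0.0]
force: [2.3, -0.0, -0.1]
opening: 10.0
grip_force: 30.0
time: 16.4
tcp_pos: [523.1, 125.5, 251.2]
tcp_rot: [-0.0, 0.722, 0.692, -0.0]
force: [3.1, -0.3, -0.8]
opening: 9.7
grip_force: 30.0
time: 16.57
tcp_pos: [523.1, 125.5, 249.8]
tcp_rot: [-0.0, 0.722, 0.692, -0.0]
force: [2.5, 0.0, -1.3]
opening: 9.3
grip_force: 30.0
```

```bash
python3 -m pendant '[{"dx":0,"dy":0,"dz":1,"rx":0,"ry":0,"rz":0,"hand":-1},{"dx":0,"dy":0,"dz":0,"rx":0,"ry":0,"rz":0,"hand":-1}]'
python3 -m pendant '[{"dx":0,"dy":0,"dz":1,"rx":0,"ry":0,"rz":0,"hand":-1},{"dx":0,"dy":0,"dz":0,"rx":0,"ry":0,"rz":0,"hand":-1}]'
python3 - <<'E'
from h import *
np.set_printoptions(precision=2,suppress=True)
p,d=vision.grab_frame("scene");crop(p,270,165,90,65,8,"pics/m5.png")
s=get_state();print(s["tcp_pos"],s["force"],s["torque"])
E
```

```text
time: 16.73
tcp_pos: [523.1, 125.5, 249.0]
tcp_rot: [-0.0, 0.722, 0.692, -0.0]
force: [2.5, 0.3, 0.7]
opening: 10.0
grip_force: 30.0
time: 16.9
tcp_pos: [523.2, 125.4, 248.6]
tcp_rot: [0.0, 0.722, 0.692, 0.0]
force: [2.1, -0.5, 3.0]
opening: 9.5
grip_force: 30.0
[523.16 125.47 248.59] [ 0.9  -0.56  3.74] [-0.1  -0.44  0.01]
```

View pics/m5.png

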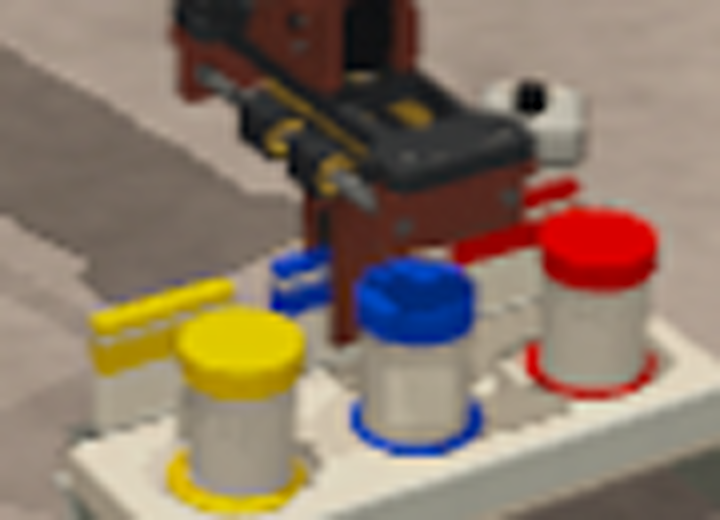

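It hit hard floor at exactly the predicted height: TCP 248.6, so the foot is at 35 mm. The bar's left end at crop (272,264) is in line with the yellow and red ones. Now to press firmly.

```bash
python3 -m pendant '[{"dx":0,"dy":0,"dz":1,"rx":0,"ry":0,"rz":0,"hand":-1},{"dx":0,"dy":0,"dz":1,"rx":0,"ry":0,"rz":0,"hand":-1},{"dx":0,"dy":0,"dz":0,"rx":0,"ry":0,"rz":0,"hand":-1}]'
python3 -m pendant '[{"dx":0,"dy":0,"dz":1,"rx":0,"ry":0,"rz":0,"hand":-1},{"dx":0,"dy":0,"dz":1,"rx":0,"ry":0,"rz":0,"hand":-1},{"dx":0,"dy":0,"dz":0,"rx":0,"ry":0,"rz":0,"hand":-1}]'
```

```text
time: 17.2
tcp_pos: [523.4, 125.4, 248.5]
tcp_rot: [0.001, 0.722, 0.692, 0.001]
force: [-0.5, -1.0, 11.5]
opening: 9.5
grip_force: 30.0
time: 17.45
tcp_pos: [523.6, 125.4, 248.5]
tcp_rot: [0.001, 0.722, 0.692, 0.002]
force: [-2.8, -2.4, 18.8]
opening: 9.2
grip_force: 30.0
```

```bash
python3 -m pendant '[{"dx":0,"dy":0,"dz":0.5,"rx":0,"ry":0,"rz":0,"hand":-1},{"dx":0,"dy":0,"dz":0,"rx":0,"ry":0,"rz":0,"hand":-1},{"dx":0,"dy":0,"dz":0,"rx":0,"ry":0,"rz":0,"hand":-1},{"dx":0,"dy":0,"dz":0,"rx":0,"ry":0,"rz":0,"hand":-1},{"dx":0,"dy":0,"dz":0,"rx":0,"ry":0,"rz":0,"hand":-1}]'
python3 -c "
from rig import env,get_state
print(get_state()['tcp_pos'],get_state()['force']);print(env.sign_off())"
```

```text
time: 17.87
tcp_pos: [523.6, 125.4, 248.4]
tcp_rot: [0.002, 0.722, 0.692, 0.002]
force: [-3.2, -2.0, 20.7]
opening: 9.3
grip_force: 30.0
[523.58999948 125.43547809 248.42970427] [-3.21334282 -2.0244374  20.65508927]
the job is handed in; nothing more can be done
None
```

I handed the job in at 17.9 s: the blue pot stands on its mat, and the blue ticket is in front of it with its foot at channel-floor height, still gripped and pressed down with about 20 N; the bump I felt at the lip's bead was only about 2 N, not the 4 to 10 N expected.

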